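# Stack a second specimen board on spacer bars

### The arm

A 7-joint arm with a two-finger parallel gripper is mounted at the origin on a cart in front of the work surface, level with it; the furniture and walls round the work are solid. World frame = base frame: x ahead of the robot, y to its left, z up, the work surface at z = 0. Lengths are in m, angles in rad, forces in N, time in s.
With the tool pointing down it reaches from about 0.4 to 0.85 m from the base axis. Payload 4.5 kg.
Tool frame: the origin (TCP) lies at the very end of the fingers, on their centre line; the grasp point (between the pads) lies 19 mm behind it; z points along the fingers, y is the line along which they close (so a half turn about z gives the same grasp; the last joint's range is limited). The gripper opens to 88 mm and grips with 3 to 60 N. Pads are 18 mm wide; open, the fingers measure 123 mm over their backs; the gripper's body (75 mm by 187 mm) begins 45 mm behind the grasp point.
Start: joints at [1.375, 0.689, -0.195, 1.565, 0.157, 0.902, -0.215], TCP at [0.142, -0.609, 0.239] pointing down, gripper open.
Joint ranges: [-3.01, 3.01], [-0.46, 2.08], [-1.47, 1.51], [0.13, 2.56], [-1, 4.14], [0.04, 2.09], [-2.66, 2.66]. Speed limits (rad/s): [2.57, 2.57, 3.14, 3.14, 3.14, 3.14, 3.14].

### API

Orientations are given as a rotation vector (axis times angle).
In Python, from rig import read_state, get_image, camera_info, close_job gives the robot as it stands.
- The arm moves only by the tool step_arm, never from a script. Its argument "series" is a list of rows, each a list of 5 numbers: the opening, from 0 (shut) to 1 (fully open), then the shift along the world's x, y, z in m, then the turn about the world's z in degrees. In form: [[gripper, tx, ty, tz, turn], ...]. A call has 1 to 10 rows; each row shifts and turns the commanded pose from where the row before left it; what a row does not reach is not made up. A row lasts 1/10 s, in which the tool goes at most 50 mm and 8.59 degrees, less where a joint would pass 70% of its speed; a pose out of reach is approached as far as the arm can. A call is refused whole if a number of a shift passes 0.05 or a number of a turn 8.59, either way. A call with a gripper value outside its range is refused whole. The fingers move at their own pace and stop on an object; "force" is the grip in N (left out, the last holds). Time passes only in rows, so rows that do not move let the fingers close. It gives the time, the measured TCP pose, the force, the opening and the grip force at its end, in the units of the state.
- read_state(): the state, without advancing time (a new reading comes with each control period).
- get_image(name): name is "side" or "top"; returns the picture (384x512x3 uint8, red, green, blue); there is no depth.
- camera_info(name): a dict with "camera_matrix" (3x3 intrinsics, pixels), "R" (3x3) and "t" (3): a world point X has camera coordinates R X + t. Camera axes: x right, y down, z forward; pixel columns grow to the right and rows downward; lengths in m; the calibration is good to about 2 mm. A picture is of the moment at which its call begins. camera_info takes no time and is no camera call.
- close_job(): hands the job in; it is judged then, once.
The state is a dict: "clock": time; "joint_pos": joint angles; "dq": joint speeds; "joint_efforts": joint torques, N m; "position": TCP position; "tool_rot": TCP orientation; "contact_force": force on the tool from outside, world axes, zero at the start; "torque": the same for the moment, N m; "gripper_width": finger opening in m; "finger_force": force on a finger pad.
Only numpy, scipy, OpenCV 4.12 (cv2) and the standard library are available. Lean on these libraries where they do the work, as an engineer would, in place of code of your own. Each camera call takes 0.05 s, during which the arm holds its last target. There are 200 camera calls.

### The job

The lower white specimen board has a thick metal spacer bar lying across one end; take the loose spacer bar of the same thickness (not the slim one) and lay it across the bare end of that board in the same way. Then lay the second white board, specimens up, squarely over the lower one so that it rests level on both spacers and never touches the lower board or its specimens.

Things in the scene. Friction and masses are not known exactly. Their poses are not given: they have to be found in the camera images.
- lower_board: White board 230 x 55 x 12 mm (x along, y across, z up), fixed flat on the worktop, the farther board, with a spacer bar on it. Origin: centre of its underside. Two black round specimens (22 mm wide, 14 high) stand on it at x = -13, +13 mm. Set spacer across it near x = +92 mm; bare place for the other at x = -92 mm, y = 0, between scribed lines at x = -105, -79 mm.
- set_spacer_center (a point): Centre of the spacer bar that already lies across the lower board near its x = +92 mm end: plain steel bar 70 mm long (its x axis), 24 x 24 mm in section. It is loose and stays there.
- spacer_center (a point): Centre of the loose spacer bar to place: plain steel, 70 mm long (its x axis), 24 x 24 mm in section (y, z), about 0.1 kg, lying on the worktop left or right of the boards. On the other side lies a bar that is not wanted: same metal and length, but only 12 x 12 mm in section.
- upper_center (a point): Second board, loose, lying on the worktop nearer the robot: white plate 230 x 55 x 12 mm (x along, y across, z up) with the same two black specimens on its upper face at x = -13, +13 mm, 0.2 kg. This point is the centre of the plate, 6 mm above its underside. Grip it from above across its 55 mm width at the middle.
There are look-alikes about, which are no part of the job. Leave any green look-alike of the part that bears spacer_center alone.

How it is judged:
By the outcome, as a careful person would: the job done as asked, in the order asked, and still so for the second after the job is handed in, with the robot touching nothing.
It also fails if it takes over 54 s, if anything falls off the work surface, if the arm or the gripper's body presses on something with over 40 N, if the wrist force passes 120 N, or if a joint passes its speed limit or range.

## Working session

There is one attempt and no reset: what is moved stays moved. The work goes in short steps, Python scripts to look and compute and a tool call to move; the robot and the scene stay as the last step left them, time stands still between calls to the robot, and variables do not carry over. Pictures are saved under pics/ and viewed, at most 10 in all, crops included, and the job is handed in when it is done.

Besides the shell and the picture viewer there is one more tool, called after "Emit:" in YAML: its name, and indented under it one key for each argument. step_arm: Moves the arm, as the interface text tells. Its arguments: {"type":"object","properties":{"series":{"type":"array","items":{"type":"array","items":{"type":"number"}}},"force":{"type":"number"}},"required":["series"]}

```bash
mkdir -p pics; cat > h.py <<'E'
import numpy as np, cv2
from rig import *
def grab(n,f=None):
    im=get_image(n)
    if f: cv2.imwrite('pics/'+f,cv2.cvtColor(im,cv2.COLOR_RGB2BGR))
    return im
def cast(n,uv,z):
    c=camera_info(n);K,R,t=[np.array(c[k]) for k in('camera_matrix','R','t')]
    uv=np.atleast_2d(uv).astype(float)
    d=(R.T@np.linalg.inv(K)@np.c_[uv,np.ones(len(uv))].T).T
    o=-R.T@t
    return o+d*((z-o[2])/d[:,2])[:,None]
def proj(n,X):
    c=camera_info(n);K,R,t=[np.array(c[k]) for k in('camera_matrix','R','t')]
    p=(K@(R@np.atleast_2d(X).T+t[:,None])).T
    return p[:,:2]/p[:,2:]
E
python3 - <<'E'
from h import *
a=grab('top','top0.png');b=grab('side','side0.png')
for n in('top','side'):
    c=camera_info(n);R=np.array(c['R']);print(n,-R.T@np.array(c['t']),R[2],c['camera_matrix'][0][0])
s=read_state();print(s)
E
```

```text
top [ 0.29209576 -0.00981431  1.37777461] [ 0.20989891 -0.00484963 -0.97771107] 470.68803620839674
side [0.12097109 0.71941457 0.66651245] [ 0.40136847 -0.6996504  -0.59109446] 366.5184157790357
{'clock': 0.1, 'joint_pos': array([ 1.37478022,  0.68990558, -0.19453098,  1.56617407,  0.15728632,
        0.90254747, -0.21511897]), 'dq': array([ 0.00142192, -0.00179667, -0.00013981, -0.00350219,  0.00110418,
       -0.0004214 , -0.00019508]), 'joint_efforts': array([-2.82275563e-03, -5.28494596e+01, -1.27164278e+00, -1.53836954e+01,
       -5.26426267e-02,  1.92347914e-03,  4.29831812e-05]), 'position': array([ 0.1422137, -0.6080394,  0.2380047]), 'tool_rot': array([-3.11925853e+00, -3.60091526e-01,  4.60803372e-04]), 'contact_force': array([ 0.80351058, -0.93875423, -0.54202866]), 'torque': array([-0.02113101,  0.00299337,  0.01733869]), 'finger_force': 0.0, 'gripper_width': 0.08790436096552606}
```

View pics/top0.png

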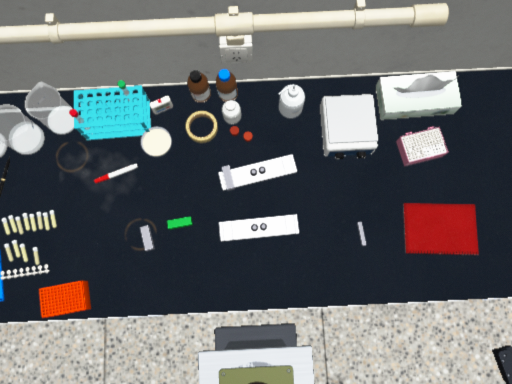

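View pics/side0.png

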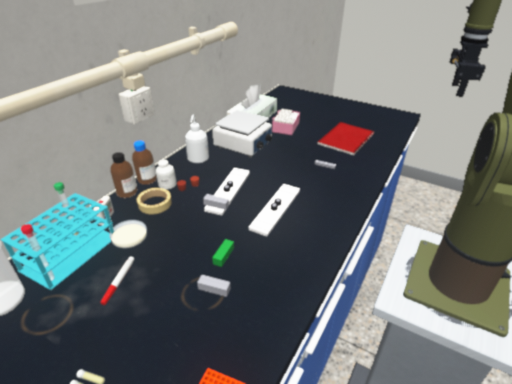

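Top view: the lower board is at (258,172) with its set spacer at its left end (227,177), and the upper board is at (259,228). Three things could be taken for the spacer: the steel bar at (147,238), which looks thick, the steel bar at (362,234), which looks slim, and the green look-alike at (179,223). I'll measure them and check one crop.

```bash
cat >> h.py <<'E'
def rect(n,im,box,z,thr=110,green=False):
    x0,y0,x1,y1=box
    c=im[y0:y1,x0:x1].astype(np.float32); g=c.min(2)
    g=cv2.resize(g,None,fx=8,fy=8,interpolation=cv2.INTER_CUBIC)
    m=(g>thr).astype(np.uint8)
    cs,_=cv2.findContours(m,cv2.RETR_EXTERNAL,cv2.CHAIN_APPROX_NONE)
    k=max(cs,key=cv2.contourArea)[:,0,:]
    uv=(k+.5)/8-.5+[x0,y0]
    P=cast(n,uv,z)[:,:2]
    (cx,cy),(w,h),a=cv2.minAreaRect((P*1000).astype(np.float32))
    if w<h: w,h,a=h,w,a+90
    return np.array([cx,cy,w,h,((a+90)%180)-90]).round(1)
E
python3 - <<'E'
from h import *
a=grab('top');b=grab('side')
t=cv2.resize(a[150:270,120:390],None,fx=2.9,fy=2.9,interpolation=cv2.INTER_CUBIC)
cv2.imwrite('pics/crop.png',cv2.cvtColor(t,cv2.COLOR_RGB2BGR))
print('thick',rect('top',a,(137,220,160,255),.024),'slim',rect('top',a,(350,215,375,250),.012))
print('upper',rect('top',a,(212,208,306,248),.012,100));print('lower',rect('top',a,(212,150,304,194),.012,100))
print('side thick',rect('side',b,(190,270,236,300),.024),'upper',rect('side',b,(240,178,306,240),.012,100))
for n,im,bx in(('top',a,(212,150,306,248)),('side',b,(195,160,306,240))):
    x0,y0,x1,y1=bx
    # specimens: dark blobs inside white
    g=cv2.resize(im[y0:y1,x0:x1].max(2),None,fx=8,fy=8,interpolation=cv2.INTER_CUBIC)
    cs,h=cv2.findContours((g>100).astype(np.uint8),cv2.RETR_CCOMP,cv2.CHAIN_APPROX_NONE)
    for c,hh in zip(cs,h[0]):
        if hh[3]>=0 and cv2.contourArea(c)>200:
            (x,y),(w,hh2),_=cv2.minAreaRect(c); uv=(np.array([x,y])+.5)/8-.5+[x0,y0]; print(n,'spec',uv.round(1),w/8,hh2/8,(cast(n,uv,.022)[0]*1000).round(1))
E
```

```text
thick [475.3 296.   72.9  26.9  12.5] slim [ 458.  -328.8   70.9   14.     6.1]
upper [490.4 -29.6 234.   60.6 -87. ]
lower [665.  -33.8 234.2  75.  -78.5]
side thick [471.  302.5  76.6  41.   12.3] upper [488.4 -27.5 250.2  65.5 -86.9]
top spec [253.4 229. ] 5.460050106048584 2.549919366836548 [484.6 -14.7  22. ]
top spec [262.4 228. ] 5.426908493041992 2.6482269763946533 [486.2 -40.9  22. ]
top spec [253.  173.6] 5.32222318649292 3.0412704944610596 [650.6 -21.7  22. ]
top spec [261.7 171.5] 3.1896848678588867 5.511250019073486 [655.7 -47.8  22. ]
side spec [275.5 204.7] 5.610901832580566 11.003499031066895 [487.1 -24.8  22. ]
side spec [228.  186.5] 5.021920680999756 10.066235542297363 [654.6 -30.7  22. ]
```

View pics/crop.png

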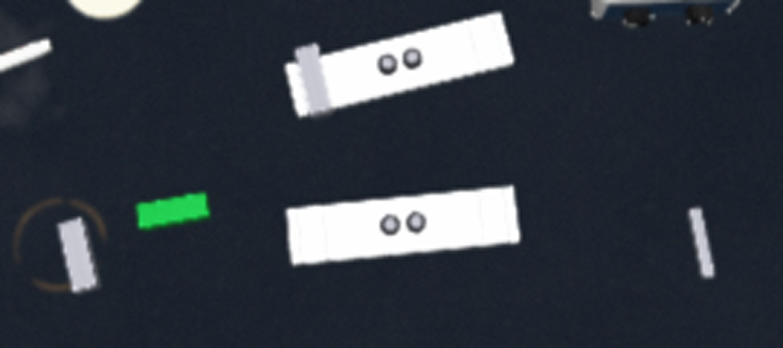

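The crop confirms the choice. The left bar at (147,238) measures about 73x27 mm, so it is the thick one; the right bar is about 14 mm wide, so it is the slim one; the green bar is left alone. The bare end is the board's right end (-y). Next I'll refine the lower board and set spacer.

```bash
cat > low.py <<'E'
from h import *
def white(a,box,z,thr=150):
    x0,y0,x1,y1=box
    g=cv2.resize(a[y0:y1,x0:x1].min(2).astype(np.float32),None,fx=8,fy=8,interpolation=cv2.INTER_CUBIC)
    m=(g>thr).astype(np.uint8)
    k=max(cv2.findContours(m,0,1)[0],key=cv2.contourArea)[:,0,:]
    return cast('top',(k+.5)/8-.5+[x0,y0],z)[:,:2]*1000
def board(P,th0,lo,hi,c0):
    # lines for the two long edges, in frame at c0/th0; lo..hi range of s used
    th=np.radians(th0)
    for _ in range(3):
        e=np.array([np.cos(th),np.sin(th)]);n=np.array([-e[1],e[0]])
        s=(P-c0)@e;d=(P-c0)@n
        m1=(s>lo)&(s<hi)&(d>15);m2=(s>lo)&(s<hi)&(d<-15)
        p1=np.polyfit(s[m1],d[m1],1);p2=np.polyfit(s[m2],d[m2],1)
        th+=np.arctan((p1[0]+p2[0])/2)
    e=np.array([np.cos(th),np.sin(th)]);n=np.array([-e[1],e[0]]);s=(P-c0)@e;d=(P-c0)@n
    c=abs(d)<18
    return np.degrees(th),np.median(d[(d>15)&(s>lo)&(s<hi)]),np.median(d[(d<-15)&(s>lo)&(s<hi)]),np.median(s[c&(s>90)]),np.median(s[c&(s<-90)])
E
python3 - <<'E'
from low import *
a=grab('top')
for t in(100,150):
    for nm,box,th,c0,lo in(('low',(212,150,304,194),-78.5,(658,-34),-40),('up',(212,208,306,248),-87,(490.4,-29.6),-100)):
        c0=np.array(c0);th,dp,dm,sp,sm=board(white(a,box,.012,t),th,lo,100,c0)
        e=np.array([np.cos(np.radians(th)),np.sin(np.radians(th))]);n=np.array([-e[1],e[0]])
        print(nm,t,round(th,2),'width',dp-dm,'len',sp-sm,'centre',c0+n*(dp+dm)/2+e*(sp+sm)/2,'from right end',c0+n*(dp+dm)/2+e*(sp-116.5))
# set spacer: grey-level profile
print(a[170:186:2,218:240].min(2))
E
```

```text
low 100 -78.62 width 59.88159756024342 len 233.13609499584538 centre [658.46696118 -35.20850265] from right end [658.48039309 -35.27521132]
up 100 -87.05 width 59.27413419132936 len 232.85094450320094 centre [490.42008682 -29.55670664] from right end [490.41625653 -29.48227738]
low 150 -78.6 width 57.51160519142751 len 230.929880653774 centre [658.57481872 -35.2364212 ] from right end [658.37022739 -34.22178288]
up 150 -87.05 width 57.042631779577945 len 230.66826889327382 centre [490.42525327 -29.57413089] from right end [490.36533925 -28.40980585]
[[ 27  29  32  63 133 193 198 201 198 200 202 209 233 251 254 254 254 254
  254 254 254 254]
 [130 243 246 245 221 205 200 201 200 198 200 204 218 244 254 254 254 254
  254 254 254 254]
 [127 246 254 253 247 230 203 200 201 198 198 201 212 242 253 254 254 254
  254 254 254 254]
 [ 57 171 253 254 251 232 207 198 200 200 198 201 204 220 248 254 254 254
  254 254 254 254]
 [ 37 127 245 254 253 248 228 203 198 201 200 200 202 214 241 253 254 254
  254 254 254 254]
 [ 29  58 172 253 254 251 241 211 200 199 198 197 200 204 220 248 254 254
  254 254 254 254]
 [ 30  41 148 252 254 253 248 233 202 200 199 199 198 201 211 240 253 254
  254 254 254 254]
 [ 28  29  58 177 253 254 251 226 206 200 199 197 198 199 203 225 247 254
  254 254 254 253]]
```

Emit:
step_arm:
  series:
    - [1, 0.045, 0.02, 0, 0]
    - [1, 0.045, 0.02, 0, 0]
    - [1, 0.045, 0.02, 0, 0]
    - [1, 0.045, 0.02, 0, 0]
    - [1, 0.045, 0.02, 0, 0]
    - [1, 0.04, 0.03, 0, 0]
    - [1, 0.04, 0.03, 0, 0]
    - [1, 0.03, 0.04, 0, 0]
    - [1, 0.02, 0.045, 0, 0]
    - [1, 0, 0.045, 0, 0]

```text
clock: 1.25
position: [0.5009, -0.3154, 0.2385]
tool_rot: [-3.12, -0.365, -0.005]
contact_force: [0.9, -0.4, -1.1]
gripper_width: 0.0882
finger_force: 0.0
```

Emit:
step_arm:
  series:
    - [1, 0, 0.045, 0, 0]
    - [1, 0, 0.045, 0, 0]
    - [1, 0, 0.045, 0, 0]
    - [1, 0, 0.045, 0, 0]
    - [1, 0, 0.045, 0, 0]
    - [1, 0, 0.045, 0, 0]
    - [1, 0, 0.045, 0, 0]
    - [1, 0, 0.045, 0, 0]
    - [1, 0, 0.045, 0, 0]
    - [1, 0, 0.045, 0, 0]

```text
clock: 2.25
position: [0.4972, 0.1332, 0.2388]
tool_rot: [3.121, 0.36, 0.0]
contact_force: [0.8, 0.9, 0.2]
gripper_width: 0.0883
finger_force: 0.0
```

Emit:
step_arm:
  series:
    - [1, -0.01, 0.045, 0, 0]
    - [1, -0.01, 0.045, 0, 0]
    - [1, 0, 0.04, -0.02, -1]
    - [1, 0, 0.03, -0.03, 0]
    - [1, 0, 0, -0.04, 0]
    - [1, 0, 0, -0.04, 0]
    - [1, 0, 0, 0, 0]
    - [1, 0, 0, 0, 0]
    - [1, 0, 0, 0, 0]

```text
clock: 3.15
position: [0.4788, 0.292, 0.1108]
tool_rot: [-3.122, -0.332, -0.005]
contact_force: [1.0, -0.7, -0.6]
gripper_width: 0.0883
finger_force: 0.0
```

```bash
python3 - <<'E'
from h import *
s=read_state();print(s['position'],s['tool_rot'],s['dq'].round(3))
b=grab('side')
c=b[190:330,140:300];cv2.imwrite('pics/s1.png',cv2.cvtColor(cv2.resize(c,None,fx=4,fy=4,interpolation=cv2.INTER_CUBIC),cv2.COLOR_RGB2BGR))
E
```

```text
[0.47877739 0.2919745  0.11079553] [-3.1224126  -0.33184167 -0.00509053] [ 0.    -0.013  0.001 -0.001  0.    -0.007  0.001]
```

View pics/s1.png

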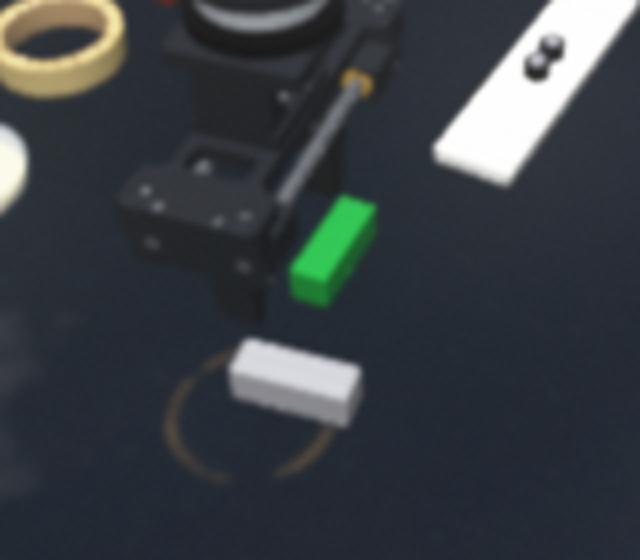

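The side crop shows the gripper above the thick bar (crop 295,385). The green bar at (335,250) is clear of the finger path, and I'll narrow the opening for extra margin.

Emit:
step_arm:
  series:
    - [0.65, -0.003, 0.004, -0.02, 0]
    - [0.65, 0, 0, -0.025, 0]
    - [0.65, 0, 0, -0.025, 0]
    - [0.65, 0, 0, -0.02, 0]
    - [0.65, 0, 0, -0.01, 0]
    - [0.65, 0, 0, -0.006, 0]
    - [0.65, 0, 0, 0, 0]
    - [0.65, 0, 0, 0, 0]

```text
clock: 4.0
position: [0.4751, 0.2958, 0.0038]
tool_rot: [-3.123, -0.333, -0.002]
contact_force: [-0.5, 0.4, 1.1]
gripper_width: 0.0573
finger_force: 0.0
```

Emit:
step_arm:
  series:
    - [0, 0, 0, 0, 0]
    - [0, 0, 0, 0, 0]
    - [0, 0, 0, 0, 0]
    - [0, 0, 0, 0, 0]
    - [0, 0, 0, 0, 0]
    - [0, 0, 0, 0, 0]
    - [0, 0, 0, 0, 0]
    - [0, 0, 0, 0, 0]
  force: 30

```text
clock: 4.8
position: [0.4745, 0.2957, 0.0029]
tool_rot: [-3.123, -0.333, -0.001]
contact_force: [-0.3, 1.2, 3.7]
gripper_width: 0.0235
finger_force: 30.0
```

Emit:
step_arm:
  series:
    - [0, 0, 0, 0.02, 0]
    - [0, 0, 0, 0.04, 0]
    - [0, 0, 0, 0.04, 0]
    - [0, 0.02, -0.042, 0.02, 0]
    - [0, 0.02, -0.042, 0, -0.8]
    - [0, 0.02, -0.042, 0, 0]
    - [0, 0.02, -0.042, 0, 0]
    - [0, 0.02, -0.042, 0, 0]
    - [0, 0.02, -0.042, 0, 0]
    - [0, 0.02, -0.042, 0, 0]

```text
clock: 5.8
position: [0.614, -0.0004, 0.122]
tool_rot: [3.126, 0.31, -0.003]
contact_force: [0.6, -0.4, -1.8]
gripper_width: 0.0237
finger_force: 30.0
```

Emit:
step_arm:
  series:
    - [0, 0.02, -0.042, 0, 0]
    - [0, 0.02, -0.042, 0, 0]
    - [0, 0.02, -0.042, 0, 0]
    - [0, 0.003, -0.001, -0.02, 0]
    - [0, 0, 0, -0.02, 0]
    - [0, 0, 0, -0.02, 0]
    - [0, 0, 0, 0, 0]
    - [0, 0, 0, 0, 0]
    - [0, 0, 0, 0, 0]
    - [0, 0, 0, 0, 0]

```text
clock: 6.8
position: [0.6779, -0.1251, 0.0638]
tool_rot: [3.125, 0.311, 0.003]
contact_force: [-0.6, 0.2, -1.4]
gripper_width: 0.0237
finger_force: 30.0
```

```bash
python3 - <<'E'
from h import *
s=read_state();print(s['position'],s['tool_rot'])
a=grab('top');b=grab('side')
u=cv2.resize(a[130:210,210:320],None,fx=5,fy=5,interpolation=cv2.INTER_CUBIC)[:400]
v=cv2.resize(b[120:220,190:300],None,fx=4,fy=4,interpolation=cv2.INTER_CUBIC)[:400]
v=cv2.resize(v,(240,220));u=cv2.resize(u,(550,400))
w=np.zeros((400,800,3),np.uint8);w[:,:550]=u;w[:220,550:790]=v
cv2.imwrite('pics/s2.png',cv2.cvtColor(w,cv2.COLOR_RGB2BGR))
E
```

```text
[ 0.67794889 -0.12511127  0.06379024] [3.12548464 0.3111237  0.00320255]
```

View pics/s2.png

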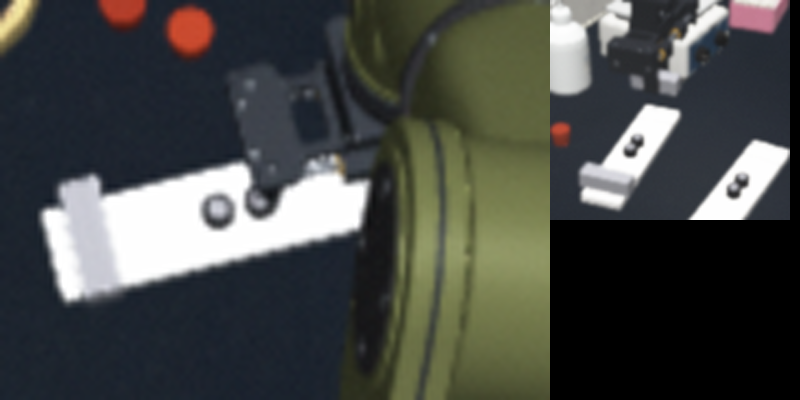

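The crop shows the bar held over the bare end, with the far specimen clear of the gripper. Lowering the last 49 mm gently.

Emit:
step_arm:
  series:
    - [0, 0, 0, -0.02, 0]
    - [0, 0, 0, -0.015, 0]
    - [0, 0, 0, -0.007, 0]
    - [0, 0, 0, -0.003, 0]
    - [0, 0, 0, -0.002, 0]
    - [0, 0, 0, 0, 0]
    - [0, 0, 0, 0, 0]
    - [0, 0, 0, 0, 0]

```text
clock: 7.7
position: [0.6775, -0.1251, 0.0161]
tool_rot: [3.126, 0.311, 0.002]
contact_force: [-0.9, -0.6, -0.4]
gripper_width: 0.0237
finger_force: 30.0
```

Emit:
step_arm:
  series:
    - [0, 0, 0, -0.001, 0]
    - [0, 0, 0, -0.001, 0]
    - [0, 0, 0, 0, 0]
    - [0, 0, 0, 0, 0]

```text
clock: 8.1
position: [0.6775, -0.1251, 0.015]
tool_rot: [3.126, 0.311, 0.001]
contact_force: [-1.6, 0.6, 6.7]
gripper_width: 0.0239
finger_force: 30.0
```

Emit:
step_arm:
  series:
    - [0.3, 0, 0, 0, 0]
    - [0.35, 0, 0, 0, 0]
    - [0.45, 0, 0, 0, 0]
    - [0.55, 0, 0, 0, 0]
    - [0.55, 0, 0, 0, 0]
    - [0.55, 0, 0, 0, 0]
    - [0.55, 0, 0, 0.02, 0]
    - [0.55, 0, 0, 0.03, 0]
    - [0.55, 0, 0, 0.04, 0]
    - [0.55, 0, 0, 0.045, 0]

```text
clock: 9.1
position: [0.6766, -0.125, 0.1506]
tool_rot: [-3.126, -0.311, 0.001]
contact_force: [0.6, 0.4, 0.2]
gripper_width: 0.0483
finger_force: 0.0
```

Emit:
step_arm:
  series:
    - [1, -0.02, 0.01, 0.03, 8.5]
    - [1, -0.02, 0.01, 0.02, 8.5]
    - [1, -0.02, 0.01, 0, 8.5]
    - [1, -0.02, 0.01, 0, 8.5]
    - [1, -0.02, 0.01, 0, 8.5]
    - [1, -0.02, 0.01, 0, 8.5]
    - [1, -0.02, 0.01, 0, 8.5]
    - [1, -0.02, 0.01, 0, 8.5]
    - [1, -0.02, 0.01, 0, 8.5]
    - [1, -0.006, 0.005, 0, 5]

```text
clock: 10.1
position: [0.4892, -0.0297, 0.1999]
tool_rot: [2.157, 2.282, -0.002]
contact_force: [-0.0, -0.6, -0.0]
gripper_width: 0.0881
finger_force: 0.0
```

```bash
python3 - <<'E'
from h import *
s=read_state();print(s['position'],s['tool_rot'],s['joint_pos'].round(2))
a=grab('top');b=grab('side')
u=cv2.resize(a[130:250,200:320],(480,480),interpolation=cv2.INTER_CUBIC)
v=cv2.resize(b[140:260,190:320],(320,300),interpolation=cv2.INTER_CUBIC)
w=np.zeros((480,800,3),np.uint8);w[:,:480]=u;w[:300,480:]=v
cv2.imwrite('pics/s3.png',cv2.cvtColor(w,cv2.COLOR_RGB2BGR))
E
```

```text
[ 0.48921455 -0.02971554  0.19987244] [ 2.15718054e+00  2.28245335e+00 -1.72746603e-03] [ 0.33  0.63 -0.58  1.99  0.54  0.68 -0.54]
```

View pics/s3.png

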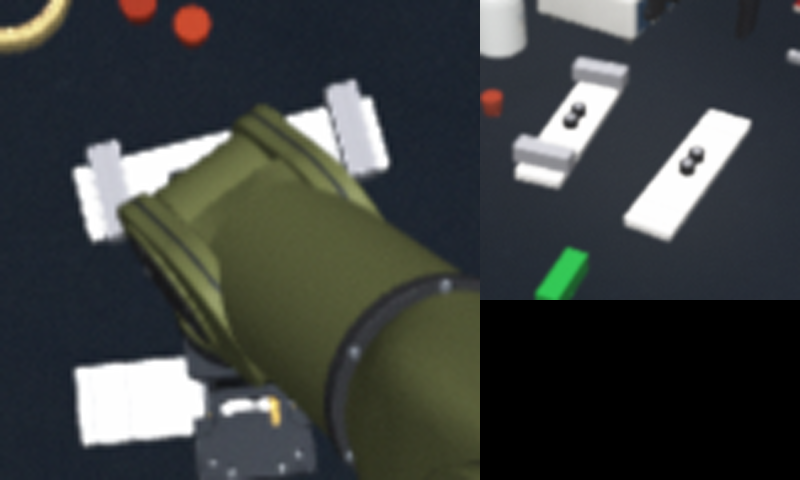

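Both views show the spacer lying across the bare end (top crop 357,130), parallel to the set one and clear of the specimens. Next is the upper board.

Emit:
step_arm:
  series:
    - [1, 0.002, 0, -0.04, -0.3]
    - [1, 0, 0, -0.04, 0]
    - [1, 0, 0, -0.04, 0]
    - [1, 0, 0, -0.035, 0]
    - [1, 0, 0, -0.022, 0]
    - [1, 0, 0, -0.012, 0]
    - [1, 0, 0, -0.006, 0]
    - [1, 0, 0, 0, 0]
    - [1, 0, 0, 0, 0]

```text
clock: 11.1
position: [0.4941, -0.0303, 0.0042]
tool_rot: [2.171, 2.268, 0.002]
contact_force: [0.3, -0.9, -0.5]
gripper_width: 0.0883
finger_force: 0.0
```

Emit:
step_arm:
  series:
    - [1, -0.002, 0.001, -0.001, 0]
    - [1, 0, 0, 0, 0]
    - [0, 0, 0, 0, 0]
    - [0, 0, 0, 0, 0]
    - [0, 0, 0, 0, 0]
    - [0, 0, 0, 0, 0]
    - [0, 0, 0, 0, 0]
    - [0, 0, 0, 0, 0]
    - [0, 0, 0, 0, 0]
    - [0, 0, 0, 0, 0]
  force: 40

```text
clock: 12.1
position: [0.4911, -0.0291, 0.0025]
tool_rot: [2.171, 2.271, -0.0]
contact_force: [-0.2, -0.3, 1.4]
gripper_width: 0.0546
finger_force: 40.0
```

Emit:
step_arm:
  series:
    - [0, 0, 0, 0.01, 0]
    - [0, 0, 0, 0.02, 0]
    - [0, 0, 0, 0.03, 0]
    - [0, 0, 0, 0.03, 0]
    - [0, 0, 0, 0.03, 4]
    - [0, 0, 0, 0, 4.4]
    - [0, 0, 0, 0, 0]
    - [0, 0, 0, 0, 0]
    - [0, 0, 0, 0, 0]

```text
clock: 13.0
position: [0.4905, -0.0291, 0.1218]
tool_rot: [-2.0, -2.422, 0.002]
contact_force: [0.6, -0.3, -2.2]
gripper_width: 0.0545
finger_force: 40.0
```

```bash
python3 - <<'E'
from h import *
s=read_state();print(s['position'],s['tool_rot'],s['torque'],s['contact_force'])
a=grab('top');b=grab('side')
u=cv2.resize(a[130:250,200:320],(480,480),interpolation=cv2.INTER_CUBIC)
v=cv2.resize(b[100:250,180:310],(320,370),interpolation=cv2.INTER_CUBIC)
w=np.zeros((480,800,3),np.uint8);w[:,:480]=u;w[:370,480:]=v
cv2.imwrite('pics/s4.png',cv2.cvtColor(w,cv2.COLOR_RGB2BGR))
E
```

```text
[ 0.49052088 -0.02914864  0.12175535] [-1.99965377e+00 -2.42153825e+00  1.93389961e-03] [-0.03323562 -0.08056788 -0.01800071] [ 0.5706692  -0.27748787 -2.22064626]
```

View pics/s4.png

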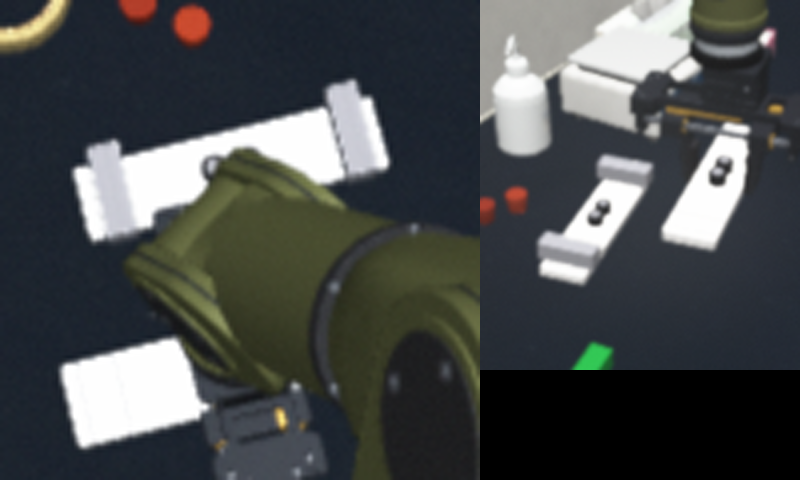

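The board is held level with its specimens clear. I'll carry it over the lower one and check alignment before lowering.

Emit:
step_arm:
  series:
    - [0, 0.015, 0, 0, 0.5]
    - [0, 0.03, 0, 0, 0]
    - [0, 0.035, -0.002, 0, 0]
    - [0, 0.035, -0.002, 0, 0]
    - [0, 0.03, -0.002, 0, 0]
    - [0, 0.016, 0, 0, 0]
    - [0, 0.006, 0, 0, 0]
    - [0, 0, 0, -0.02, 0]
    - [0, 0, 0, -0.02, 0]
    - [0, 0, 0, -0.015, 0]

```text
clock: 14.1
position: [0.6564, -0.0351, 0.0658]
tool_rot: [-1.986, -2.431, 0.004]
contact_force: [0.5, -0.1, -2.9]
gripper_width: 0.0544
finger_force: 40.0
```

Emit:
step_arm:
  series:
    - [0, 0, 0, 0, 0]
    - [0, 0, 0, 0, 0]
    - [0, 0, 0, 0, 0]

```text
clock: 14.4
position: [0.6588, -0.0348, 0.0685]
tool_rot: [1.988, 2.431, 0.002]
contact_force: [-0.3, 0.5, -2.5]
gripper_width: 0.0545
finger_force: 40.0
```

```bash
python3 - <<'E'
from h import *
s=read_state();p=s['position'];r=s['tool_rot'];print(p,np.degrees(2*np.arctan2(r[1],r[0])),s['contact_force'])
a=grab('top');b=grab('side')
u=cv2.resize(a[130:230,200:320],(480,400),interpolation=cv2.INTER_CUBIC)
v=cv2.resize(b[130:250,170:290],(320,320),interpolation=cv2.INTER_CUBIC)
w=np.zeros((400,800,3),np.uint8);w[:,:480]=u;w[:320,480:]=v
cv2.imwrite('pics/s5.png',cv2.cvtColor(w,cv2.COLOR_RGB2BGR))
# predicted corners of held board and lower board (for comparison with crop)
th=np.radians(-78.6);e=np.array([np.cos(th),np.sin(th)]);n=np.array([-e[1],e[0]])
for c,z in((p[:2],p[2]+.0095),):
    X=[np.r_[c+sx*.115*e+sy*.0275*n,z] for sx,sy in((-1,-1),(-1,1),(1,1),(1,-1))]
    print('top crop',((proj('top',X)-[200,130])*4).round(),'side crop',((proj('side',X)-[170,130])*2.667+[480,0]).round())
E
```

```text
[ 0.65875641 -0.03482303  0.06851349] 101.4660954112026 [-0.34751992  0.4741313  -2.53756781]
top crop [[ 82. 217.]
 [ 64. 145.]
 [374.  69.]
 [395. 140.]] side crop [[613. 169.]
 [564. 158.]
 [647.  54.]
 [690.  62.]]
```

View pics/s5.png

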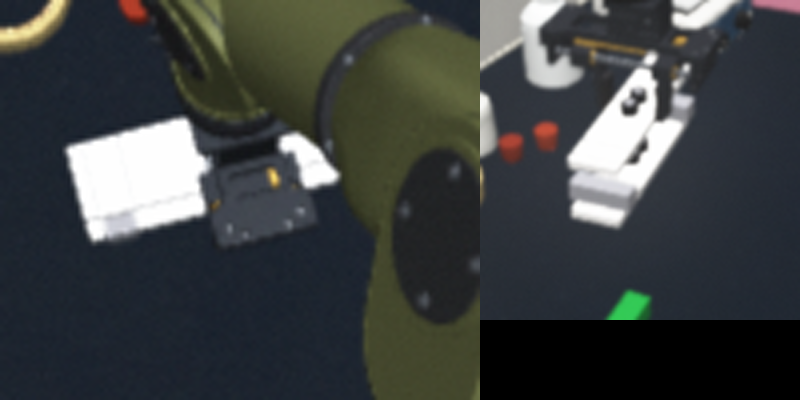

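The held board lies over the lower one with clear space to the spacers, and its corners are within a few crop pixels of the prediction. I'll quantify the end and edge offset with the same edge pipeline.

```bash
python3 - <<'E'
from low import *
s=read_state();p=s['position'];a=grab('top')
z=p[2]+.0095
P=white(a,(205,150,252,200),z,150)
th=np.radians(-78.6);e=np.array([np.cos(th),np.sin(th)]);n=np.array([-e[1],e[0]])
d=P-np.array([659.3,-35.2]);S=d@e;D=d@n
print('left end s (ideal -115.5):',np.median(S[(abs(D)<15)&(S<-100)]))
m=(S>-105)&(S<-70)&(D>10);q=np.polyfit(S[m],D[m],1);print('far edge d at s=-88 (ideal 28.3 rel. blur):',np.polyval(q,-88),'tilt deg',np.degrees(np.arctan(q[0])))
E
```

```text
left end s (ideal -115.5): -115.44334928867755
far edge d at s=-88 (ideal 28.3 rel. blur): 26.97799076143606 tilt deg 0.44535426799907885
```

Emit:
step_arm:
  series:
    - [0, 0.001, 0, -0.01, 0]
    - [0, 0, 0, -0.008, 0]
    - [0, 0, 0, -0.005, 0]
    - [0, 0, 0, -0.003, 0]
    - [0, 0, 0, -0.002, 0]
    - [0, 0, 0, 0, 0]
    - [0, 0, 0, 0, 0]
    - [0, 0, 0, 0, 0]

```text
clock: 15.35
position: [0.6594, -0.035, 0.0398]
tool_rot: [1.988, 2.432, 0.001]
contact_force: [-0.1, -0.1, -2.5]
gripper_width: 0.0548
finger_force: 40.0
```

Emit:
step_arm:
  series:
    - [0, 0, 0, -0.001, 0]
    - [0, 0, 0, -0.0005, 0]
    - [0, 0, 0, 0, 0]
    - [0, 0, 0, 0, 0]

```text
clock: 15.75
position: [0.6594, -0.035, 0.0386]
tool_rot: [1.988, 2.432, 0.001]
contact_force: [-1.3, 0.1, 4.3]
gripper_width: 0.0549
finger_force: 40.0
```

Emit:
step_arm:
  series:
    - [0.66, 0, 0, 0, 0]
    - [0.72, 0, 0, 0, 0]
    - [0.8, 0, 0, 0, 0]
    - [1, 0, 0, 0, 0]
    - [1, 0, 0, 0, 0]
    - [1, 0, 0, 0, 0]
    - [1, 0, 0, 0.01, 0]
    - [1, 0, 0, 0.02, 0]
    - [1, 0, 0, 0.03, 0]
    - [1, 0, 0, 0.04, 0]
  force: 5

```text
clock: 16.75
position: [0.658, -0.0352, 0.1383]
tool_rot: [-1.987, -2.431, 0.003]
contact_force: [0.9, -0.3, 0.7]
gripper_width: 0.0879
finger_force: 0.0
```

Emit:
step_arm:
  series:
    - [1, 0, 0, 0.04, 0]
    - [1, 0, 0, 0.04, 0]
    - [1, -0.02, -0.03, 0.03, 0]
    - [1, -0.03, -0.04, 0, 0]
    - [1, -0.03, -0.04, 0, 0]
    - [1, -0.03, -0.04, 0, 0]
    - [1, -0.03, -0.04, 0, 0]
    - [1, -0.02, -0.04, 0, 0]
    - [1, 0, -0.04, 0, 0]
    - [1, 0, 0, 0, 0]

```text
clock: 17.75
position: [0.4968, -0.3128, 0.248]
tool_rot: [2.0, 2.419, -0.006]
contact_force: [0.1, 0.2, -0.6]
gripper_width: 0.0882
finger_force: 0.0
```

```bash
python3 - <<'E'
from low import *
s=read_state();print(s['position'],s['contact_force'])
a=grab('top');b=grab('side')
u=cv2.resize(a[130:230,200:320],(480,400),interpolation=cv2.INTER_CUBIC)
v=cv2.resize(b[130:250,170:290],(320,320),interpolation=cv2.INTER_CUBIC)
w=np.zeros((400,800,3),np.uint8);w[:,:480]=u;w[:320,480:]=v
cv2.imwrite('pics/s6.png',cv2.cvtColor(w,cv2.COLOR_RGB2BGR))
E
```

```text
[ 0.49678709 -0.31276533  0.2480453 ] [ 0.07378155  0.20491848 -0.57500486]
```

View pics/s6.png

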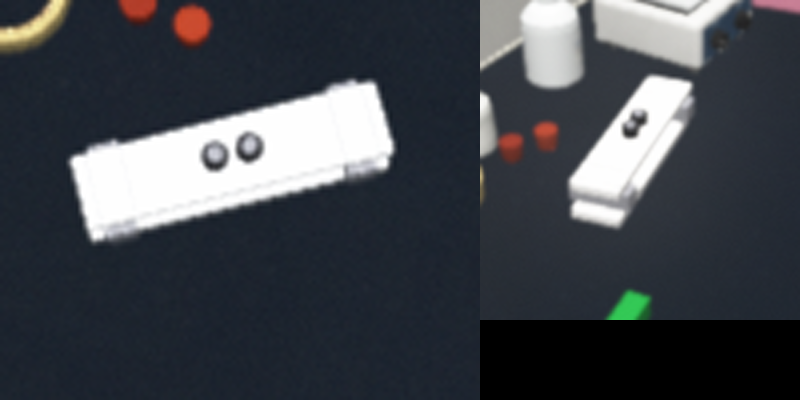

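The upper board rests level and square on both spacers (top crop, ends near 85,195 and 380,120), specimens up, and the arm is clear. Handing in.

```bash
python3 -c "
from rig import close_job;print(close_job())"
```

```text
the job is handed in; nothing more can be done
None
```

The job is handed in: the thick loose spacer lies across the bare end of the lower board, and the second board looks square and level on both spacers, specimens up, in the last pictures; the arm was clear at about 18 s, and the hand-in gave no verdict.

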